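# Stir the deburring beads

## Robot

A 7-joint arm with a two-finger parallel gripper is mounted at the origin on the work surface; the furniture and walls round the work are solid. World frame = base frame: x ahead of the robot, y to its left, z up, the work surface at z = 0. Lengths are in m, angles in rad, forces in N, time in s.
With the tool pointing down it reaches from about 0.4 to 0.875 m from the base axis. Payload 6.5 kg.
Tool frame: the origin (TCP) lies at the centre of the arm's flange, where the gripper is bolted on; the fingertips stand robot.tips_ahead ahead of it and the grasp point (between the pads) lies 155 mm ahead of it (robot.tips_ahead is the distance from the TCP to the fingertips, in m); y points along the fingers, x is the direction in which the jaws open and shut, and the axes are right-handed (so a half turn about y gives the same grasp; the last joint's range is limited). The gripper opens to 85 mm and grips with 20 to 120 N. Pads are 22 mm wide; open, the fingers measure 114 mm over their backs; the gripper's body (76 mm by 85 mm) begins 54 mm behind the grasp point. The pads swing forward as they close: fully open they stand 13 mm farther back than shut.
Start: joints at [1.206, 0.536, -0.004, 1.538, 0.003, 1.067, -0.071], TCP at [0.191, -0.621, 0.405] pointing down, gripper open.
Joint ranges: [-2.7, 2.7], [-0.37, 2.16], [-1.27, 1.26], [0.24, 2.4], [-1.31, 4.45], [0.19, 1.91], [-2.76, 2.76]. Speed limits (rad/s): [2.39, 2.39, 3.14, 3.14, 3.14, 3.14, 3.14].

## Interface

Orientations are given as a 3x3 rotation matrix whose columns are the frame's x, y, z axes.
In Python, from station import robot, imaging, spotter gives the robot as it stands. The module is installed in compiled form; this text tells all that it offers.
- The arm moves only by the tool servo_tool, never from a script. Its argument "deltas" is a list of rows, each a list of 3 entries, a list of its own where there are three numbers: the shift along the tool's x, y, z each as a share of 100 mm, from -1 to 1, then the turn, a rotation vector about the tool's x, y, z each as a share of 360 degrees, from -1 to 1, then the opening, from 0 (shut) to 1 (fully open). A call has exactly 10 rows; each row shifts and turns the commanded pose from where the row before left it, along the tool's axes as they then stand; what a row does not reach is not made up. A row lasts 1/8 s, in which the tool goes at most 62.5 mm and 10.7 degrees, less where a joint would pass 70% of its speed; a pose out of reach is approached as far as the arm can. A call with a number of a shift or a turn outside -1 to 1 is refused whole. A call with a gripper value outside its range is refused whole. The fingers move at their own pace and stop on an object; "force" is the grip in N (left out, the last holds). Time passes only in rows, so rows that do not move let the fingers close, or fill a call up. It gives the time, the measured TCP pose, the force and the opening at its end, in the units of the state.
- robot.get_obs(): the state, without advancing time (a new reading comes with each control period).
- imaging.capture(name): name is "scene" or "top" or "wrist"; returns the picture (480x640x3 uint8, blue, green, red); there is no depth.
- imaging.camera_params(name): a dict with "fovy" (degrees; the focal length in pixels is half the picture's height over the tangent of half this angle, whatever the lens; pixels are square), "cx", "cy" (the principal point, pixels), "distortion" ([k1, k2, p1, p2, k3] as OpenCV has them; the pictures are not rectified), "rvec" (rotation vector, rad) and "tvec" (3), from world to camera coordinates, as OpenCV has them; the wrist camera has in their place "hand_eye" (4x4, takes a point from camera to tool coordinates, whose origin is the TCP and whose axes are the tool frame's). Camera axes: x right, y down, z forward; pixel columns grow to the right and rows downward; lengths in m; the calibration is good to about 2 mm. A picture is of the moment at which its call begins: read the wrist's pose just before it. camera_params takes no time and is no camera call.
- robot.job_done(): hands the job in, once; it reports no verdict.
Trained networks look in the newest picture that a camera, given by its name, has taken for a name from the list of things; names that differ only in an ending like _2 or _b are one class to them, and where a whole thing is asked for, a point or a joint stands for the part that bears it (a point fixed in the world has none). Each returns a list of dicts, best first, with "conf" (0 to 1); they miss things now and then, are a little off and sometimes report something else, mostly with a low value. They report only what shows in the picture. A call takes as long as a camera call.
- spotter.recognise(camera, label): "location" ([x, y, z] in m, in the coordinates of the camera as it stood for that picture, good to about 4 mm: the middle of the surface that is visible of it).
- spotter.place_of(camera, label): "location" ([x, y, z] in m, in the coordinates of the camera as it stood for that picture, good to about 4 mm: a listed point, or the origin of a listed thing).
The state is a dict: "time_s": time; "joint_pos": joint angles; "joint_vel": joint speeds; "joint_efforts": joint torques, N m; "ee_pos": TCP position; "ee_rot": TCP orientation; "force": force on the tool from outside, world axes, zero at the start; "torque": the same for the moment, N m; "width": finger opening in m.
Only numpy, scipy, OpenCV 4.12 (cv2) and the standard library are available. Lean on these libraries where they do the work, as an engineer would, in place of code of your own. Each camera call takes 0.05 s, during which the arm holds its last target.

## Task

Take the wooden stirring stick out of its tube stand, put its foot down into the pan of white ceramic beads and stir the beads through with about three full turns round the pan, either way round, keeping the foot low and moving it right through the ring of beads, a little over halfway from the middle to the wall. Do not touch the beads with the gripper and keep all of them in the pan; then stand the stick back in its tube stand, foot down, and let go.

Things in the scene. Friction and masses are not known exactly. Their poses are not given: they have to be found in the camera images.
- stick_grip (a point): Wooden stirring stick, 200 mm long, 0.07 kg, standing upright in the tube stand, foot down. This point lies on its axis in the middle of the usable grip, 165 mm above the foot's underside and 35 mm below the top. The grip is a 20 x 20 mm square bar from 120 to 200 mm above the foot, its faces square to this point's x and y axes; below it a 14 mm round shaft, and at the bottom a round foot 18 mm across and 20 mm high. z points up along the stick.
- stick_foot (a point): Centre of the underside of the stick's foot, on its axis, 165 mm below stick_grip; same axes.
- stand_socket (a point): Tube stand, fixed to the bench: an upright stub of steel tube, 42 mm outside, 36 mm inside, its open mouth 76 mm above the bench, welded on a 76 mm square plate 6 mm thick. This point is the centre of the tube's flat inner floor, 70 mm below the mouth, 6 mm above the bench; the stick's foot rests on it.
- pan_floor (a point): The round steel pan that holds the beads, fixed to the bench: 145 mm across over the rolled rim, inside 132 mm across, rim 45 mm above the bench. This point is the centre of its flat inner floor, 4 mm above the bench; x away from the robot, y to the left, z up. The middle of the floor (20 mm radius) is free of beads at the start. A like pan close by is empty.
- bead_1_centre (a point): Bead 1 of 5 alike: loose white ceramic deburring bead, a stubby upright cylinder 20 mm across and 16 mm high, 14 g, lying on the pan's floor in a rough ring of about 37 mm radius round the pan's centre at the start. This point is its centre, 8 mm above the floor.
- bead_2_centre (a point): Bead 2 of 5 alike: loose white ceramic deburring bead, a stubby upright cylinder 20 mm across and 16 mm high, 14 g, lying on the pan's floor in a rough ring of about 37 mm radius round the pan's centre at the start. This point is its centre, 8 mm above the floor.
- bead_3_centre (a point): Bead 3 of 5 alike: loose white ceramic deburring bead, a stubby upright cylinder 20 mm across and 16 mm high, 14 g, lying on the pan's floor in a rough ring of about 37 mm radius round the pan's centre at the start. This point is its centre, 8 mm above the floor.
- bead_4_centre (a point): Bead 4 of 5 alike: loose white ceramic deburring bead, a stubby upright cylinder 20 mm across and 16 mm high, 14 g, lying on the pan's floor in a rough ring of about 37 mm radius round the pan's centre at the start. This point is its centre, 8 mm above the floor.
- bead_5_centre (a point): Bead 5 of 5 alike: loose white ceramic deburring bead, a stubby upright cylinder 20 mm across and 16 mm high, 14 g, lying on the pan's floor in a rough ring of about 37 mm radius round the pan's centre at the start. This point is its centre, 8 mm above the floor.

How it is judged:
By the outcome, as a careful person would: the job done as asked, in the order asked, and still so for the second after the job is handed in, with the robot touching nothing.
It also fails if it takes over 72 s, if anything falls off the work surface, if the arm or the gripper's body presses on something with over 40 N, if the wrist force passes 120 N, or if a joint passes its speed limit or range.

## Working session

There is one attempt and no reset: what is moved stays moved. The work goes in short steps, Python scripts to look and compute and a tool call to move; the robot and the scene stay as the last step left them, time stands still between calls to the robot, and variables do not carry over. Pictures are saved under pics/ and viewed, and the job is handed in when it is done.

Besides the shell and the picture viewer there is one more tool, called after "Call:" as name([rows], argument=value, ...), one row to a line, values as JSON. servo_tool: Moves the arm, as the interface text tells. Its arguments: {"type":"object","properties":{"deltas":{"type":"array","items":{"type":"array"}},"force":{"type":"number"}},"required":["deltas"]}

```bash
mkdir -p pics; ls; python3 - <<'E'
from station import robot, imaging, spotter
import cv2,numpy as np
np.set_printoptions(precision=4,suppress=True)
print(robot.tips_ahead)
o=robot.get_obs(); print(o)
for n in ["scene","top"]:
    im=imaging.capture(n); cv2.imwrite(f"pics/{n}0.png",im)
    p=imaging.camera_params(n); print(n,p)
    R=cv2.Rodrigues(np.array(p["rvec"],float))[0]; t=np.array(p["tvec"]).ravel()
    for l in ["stick_grip","stick_foot","stand_socket","pan_floor","bead_1_centre"]:
        for d in spotter.place_of(n,l)[:6]:
            print(n,l,round(d["conf"],2),R.T@(np.array(d["location"])-t))
print(imaging.camera_params("wrist"))
print(robot.get_obs()["time_s"])
E
```

```text
pics
0.1734
{'time_s': 0.0, 'joint_pos': array([ 1.2058,  0.5372, -0.0044,  1.5389,  0.0026,  1.0673, -0.0712]), 'joint_vel': array([ 0.0002, -0.0018,  0.    , -0.0027,  0.0002,  0.0005, -0.0003]), 'joint_efforts': array([  0.0008, -58.3402,   1.0488, -25.9099,   0.0122,   0.0097,
        -0.    ]), 'ee_pos': array([ 0.1912, -0.6209,  0.4038]), 'ee_rot': array([[ 0.2944, -0.0006,  0.9557],
       [-0.9557,  0.0016,  0.2944],
       [-0.0018, -1.    , -0.0001]]), 'force': array([-0.1329,  0.2254, -0.2202]), 'torque': array([-0.035 ,  0.02  , -0.0457]), 'width': 0.08579703671039159}
scene {'fovy': 47.17885156568968, 'cx': 313.18822101804284, 'cy': 231.4577305290124, 'distortion': array([-0.1598,  0.    ,  0.    ,  0.    ,  0.    ]), 'rvec': array([ 0.867 , -2.4949,  1.1083]), 'tvec': array([0.4713, 0.2633, 0.9292])}
scene stand_socket 0.85 [0.5217 0.334  0.0071]
scene pan_floor 0.66 [ 0.5289  0.1163 -0.0009]
scene bead_1_centre 0.51 [0.5687 0.1135 0.0115]
top {'fovy': 42.402146756899704, 'cx': 321.858101918237, 'cy': 245.28305287686467, 'distortion': array([0.0172, 0.    , 0.    , 0.    , 0.    ]), 'rvec': array([ 2.1418, -2.1757,  0.0864]), 'tvec': array([0.1245, 0.5307, 0.9704])}
top stick_grip 0.62 [0.5229 0.3343 0.1729]
top stick_foot 0.75 [0.5239 0.3372 0.0053]
top stand_socket 0.81 [0.5235 0.3341 0.0054]
top pan_floor 0.83 [0.5297 0.1173 0.0009]
top bead_1_centre 0.54 [0.5715 0.1153 0.0158]
{'fovy': 69.75893930660786, 'cx': 318.3363089129339, 'cy': 238.326364314896, 'distortion': array([0.0098, 0.    , 0.    , 0.    , 0.    ]), 'hand_eye': array([[ 1.    , -0.0001,  0.0005, -0.0012],
       [-0.0005, -0.2737,  0.9618,  0.0307],
       [ 0.    , -0.9618, -0.2737,  0.069 ],
       [ 0.    ,  0.    ,  0.    ,  1.    ]])}
0.6
```

View pictures.

View pics/scene0.png

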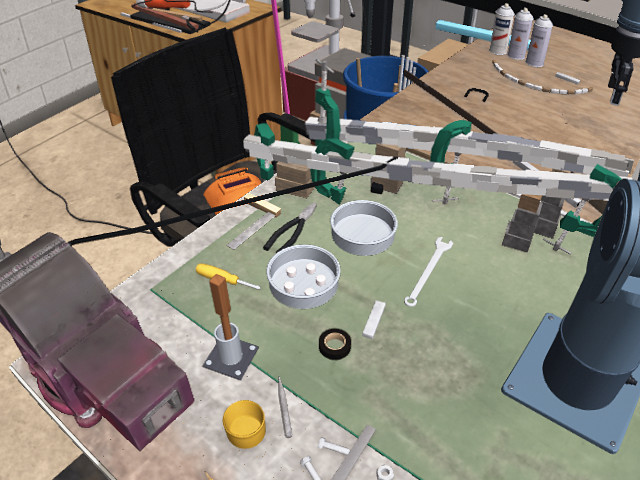

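View pics/top0.png

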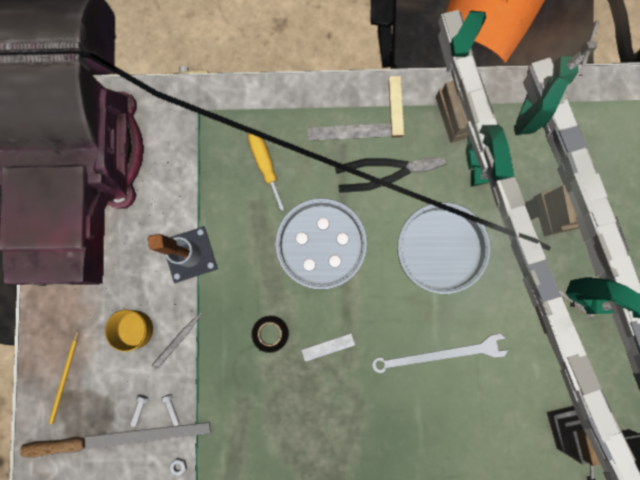

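```bash
cat > h.py <<'E'
from station import robot, imaging, spotter
import cv2,numpy as np
np.set_printoptions(precision=4,suppress=True)
def cam(n):
    p=imaging.camera_params(n); f=240/np.tan(np.radians(p["fovy"])/2)
    K=np.array([[f,0,p["cx"]],[0,f,p["cy"]],[0,0,1.]])
    if n=="wrist":
        o=robot.get_obs(); T=np.eye(4);T[:3,:3]=o["ee_rot"];T[:3,3]=o["ee_pos"]
        W=T@np.array(p["hand_eye"]); R=W[:3,:3].T; c=W[:3,3]; t=-R@c
    else:
        R=cv2.Rodrigues(np.array(p["rvec"],float))[0]; t=np.array(p["tvec"],float).ravel()
    return K,np.array(p["distortion"]),R,t
def ray(n,uv,C=None):
    K,D,R,t=C or cam(n)
    q=cv2.undistortPoints(np.array([[uv]],float),K,D).ravel()
    d=R.T@np.array([q[0],q[1],1]); return -R.T@t,d/np.linalg.norm(d)
def tri(a,b,na="scene",nb="top"):
    (c1,d1),(c2,d2)=ray(na,a),ray(nb,b)
    A=np.array([d1,-d2]).T; s=np.linalg.lstsq(A,c2-c1,rcond=None)[0]
    p,q=c1+s[0]*d1,c2+s[1]*d2
    return (p+q)/2,np.linalg.norm(p-q)
def atz(n,uv,z):
    c,d=ray(n,uv); return c+d*(z-c[2])/d[2]
def proj(n,X):
    K,D,R,t=cam(n)
    return cv2.projectPoints(np.atleast_2d(np.array(X,float)),cv2.Rodrigues(R)[0],t,K,D)[0].reshape(-1,2)
def toworld(n,loc,C=None):
    K,D,R,t=C or cam(n); return R.T@(np.array(loc)-t)
E
python3 - <<'E'
from h import *
for n in("scene","top"):print(n,ray(n,(320,240)))
def plane(n,a,b):
    c,d1=ray(n,a);_,d2=ray(n,b);m=np.cross(d1,d2);m/=np.linalg.norm(m);return m,m@c
def line(sa,sb,ta,tb):
    m1,k1=plane("scene",sa,sb);m2,k2=plane("top",ta,tb)
    d=np.cross(m1,m2);print("sinangle",np.linalg.norm(d))
    # intersect with the top rays
    for uv in (ta,tb):
        c,r=ray("top",uv); s=(k1-m1@c)/(m1@r); print("  top",uv,c+s*r)
    for uv in (sa,sb):
        c,r=ray("scene",uv); s=(k2-m2@c)/(m2@r); print("  scene",uv,c+s*r)
print("cable");line((120,228),(395,159),(120,75),(548,246));line((120,228),(260,196),(120,75),(300,147))
print("beamA near end",tri((247,142),(450,15)))
print("beamA line");line((247,142),(600,182),(450,15),(570,345))
print("beamB line");line((310,125),(630,163),(540,65),(620,270))
for a,b in [((322,66),(594,28)),((463,122),(480,130)),((322,92),(500,130)),((265,128),(470,20))]: print(a,b,tri(a,b))
print("vise corner",tri((190,378),(103,281)),tri((190,378),(103,170)))
print("stick top",tri((218,278),(155,240)), "grip lower", tri((224,322),(180,250)))
E
```

```text
scene (array([0.0419, 0.6924, 0.8208]), array([ 0.452 , -0.5777, -0.6796]))
top (array([0.431 , 0.0952, 1.0218]), array([ 0.1103,  0.0238, -0.9936]))
cable
sinangle 0.6331490329562715
  top (120, 75) [0.7526 0.3846 0.2085]
  top (548, 246) [ 0.5145 -0.2061  0.1424]
  scene (120, 228) [0.7422 0.3588 0.2056]
  scene (395, 159) [ 0.5225 -0.1863  0.1446]
sinangle 0.6355574754525266
  top (120, 75) [0.7522 0.3843 0.2095]
  top (300, 147) [0.6572 0.1418 0.1719]
  scene (120, 228) [0.7422 0.3588 0.2056]
  scene (260, 196) [0.6445 0.1096 0.1669]
beamA near end (array([ 0.8802, -0.0897,  0.0967]), np.float64(0.0018152027452639269))
beamA line
sinangle 0.621839591810263
  top (450, 15) [ 0.8811 -0.0892  0.0966]
  top (570, 345) [ 0.378  -0.2169  0.1753]
  scene (247, 142) [ 0.879  -0.0898  0.0969]
  scene (600, 182) [ 0.12   -0.2823  0.2157]
beamB line
sinangle 0.573097115396172
  top (540, 65) [ 0.7891 -0.2162  0.1176]
  top (620, 270) [ 0.4781 -0.2957  0.1606]
  scene (310, 125) [ 0.7846 -0.2174  0.1182]
  scene (630, 163) [ 0.0858 -0.3959  0.2149]
(322, 66) (594, 28) (array([ 0.767 , -0.2331,  0.2752]), np.float64(0.011724111285464198))
(463, 122) (480, 130) (array([ 0.487 , -0.0907,  0.3564]), np.float64(0.26926731610431276))
(322, 92) (500, 130) (array([ 0.6447, -0.0979,  0.3017]), np.float64(0.015896633810101916))
(265, 128) (470, 20) (array([ 0.8462, -0.1133,  0.1387]), np.float64(0.013040169317444394))
vise corner (array([0.4812, 0.447 , 0.0999]), np.float64(0.010661808116106364)) (array([0.607 , 0.4417, 0.0146]), np.float64(0.13076065576101187))
stick top (array([0.5243, 0.3343, 0.2043]), np.float64(0.003021830036375882)) grip lower (array([0.5253, 0.3323, 0.0921]), np.float64(0.007051707308166578))
```

```bash
python3 - <<'E'
import cv2
a=cv2.imread("pics/scene0.png");b=cv2.imread("pics/top0.png")
cv2.imwrite("pics/c1.png",cv2.resize(a[200:420,140:340],None,fx=3,fy=2.7,interpolation=3)[:600])
cv2.imwrite("pics/c2.png",cv2.resize(b[180:320,100:380],None,fx=2.85,fy=2.85,interpolation=3))
cv2.imwrite("pics/c3.png",cv2.resize(a[60:260,220:640],None,fx=1.9,fy=1.9,interpolation=3))
E
```

```text
(no output)
```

View pics/c1.png

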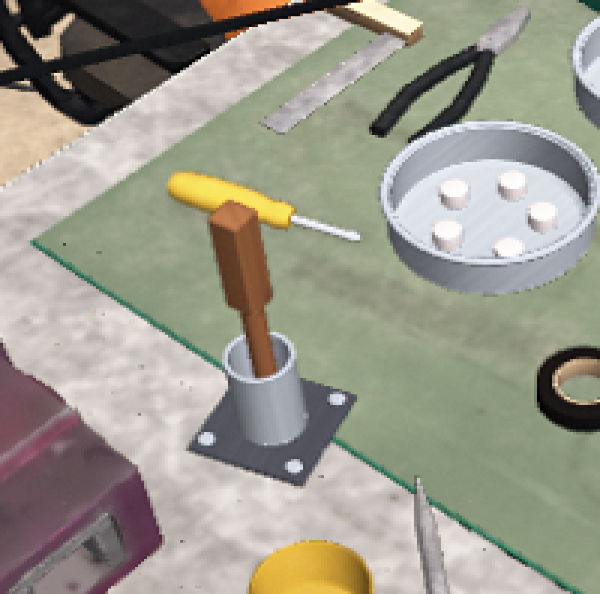

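View pics/c2.png

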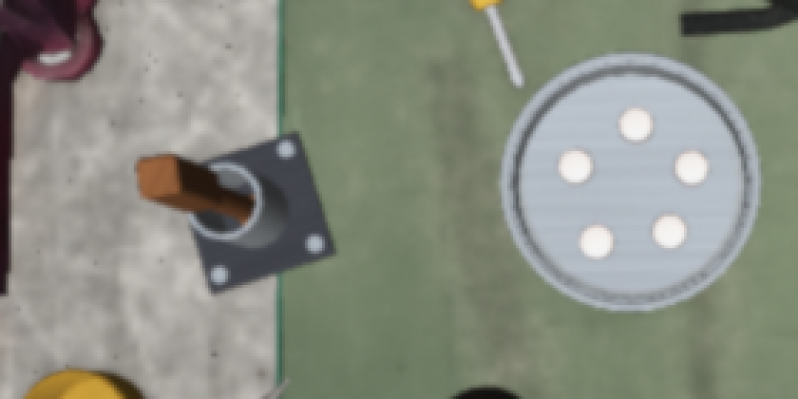

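View pics/c3.png

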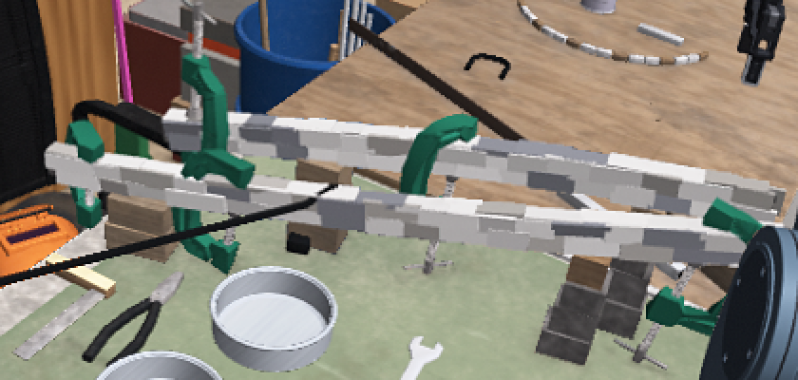

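Call:
servo_tool([
  [[0,-0.45,0],[0,0,0],1],
  [[0,-0.45,0],[0,0,0],1],
  [[0,-0.45,0],[0,0,0],1],
  [[-0.025,0,0.567],[0,-0.0139,0],1],
  [[-0.025,0,0.567],[0,-0.0139,0],1],
  [[-0.025,0,0.567],[0,-0.0139,0],1],
  [[-0.025,0,0.567],[0,-0.0139,0],1],
  [[-0.025,0,0.567],[0,-0.0139,0],1],
  [[-0.025,0,0.567],[0,-0.0139,0],1],
  [[-0.025,0,0.567],[0,-0.0139,0],1],
])

```text
time_s: 1.85
ee_pos: [0.5144, -0.3974, 0.5396]
ee_rot: [[0.791, 0.0, 0.611], [-0.611, -0.0, 0.791], [0.0, -1.0, -0.0]]
force: [0.9, -1.2, 0.5]
width: 0.0855
```

Call:
servo_tool([
  [[-0.025,0,0.567],[0,-0.0139,0],1],
  [[-0.025,0,0.567],[0,-0.0139,0],1],
  [[-0.025,0,0.567],[0,-0.0139,0],1],
  [[-0.025,0,0.567],[0,-0.0139,0],1],
  [[-0.025,0,0.567],[0,-0.0139,0],1],
  [[-0.025,0,0.567],[0,-0.0139,0],1],
  [[-0.025,0,0.567],[0,-0.0139,0],1],
  [[-0.025,0,0.567],[0,-0.0139,0],1],
  [[-0.025,0,0.567],[0,-0.0139,0],1],
  [[-0.025,0,0.567],[0,-0.0139,0],1],
])

```text
time_s: 3.1
ee_pos: [0.6349, 0.1391, 0.5396]
ee_rot: [[0.977, 0.0, -0.214], [0.214, -0.0, 0.977], [0.0, -1.0, -0.0]]
force: [0.6, 0.2, 1.0]
width: 0.0855
```

```bash
python3 - <<'E'
from h import *
o=robot.get_obs();print(o["joint_pos"],o["ee_pos"],o["ee_rot"])
C=cam("wrist");im=imaging.capture("wrist");cv2.imwrite("pics/w1.png",im)
for l in ["stick_grip","stand_socket","pan_floor","bead_1_centre"]:
    for d in spotter.place_of("wrist",l)[:6]: print(l,round(d["conf"],2),toworld("wrist",d["location"],C))
E
```

```text
[ 0.0684  0.4927 -0.5424  1.3406  0.2516  1.376  -0.2542] [0.6349 0.1391 0.5396] [[ 0.9769  0.0002 -0.2136]
 [ 0.2136 -0.      0.9769]
 [ 0.0002 -1.     -0.0001]]
stick_grip 0.6 [0.5277 0.339  0.0044]
stand_socket 0.68 [0.5289 0.3402 0.0045]
stand_socket 0.61 [0.5252 0.3351 0.0067]
pan_floor 0.93 [0.5319 0.1227 0.0065]
pan_floor 0.56 [0.5439 0.1528 0.0128]
bead_1_centre 0.48 [0.5692 0.1194 0.0107]
bead_1_centre 0.42 [0.5276 0.3362 0.0074]
```

View pics/w1.png

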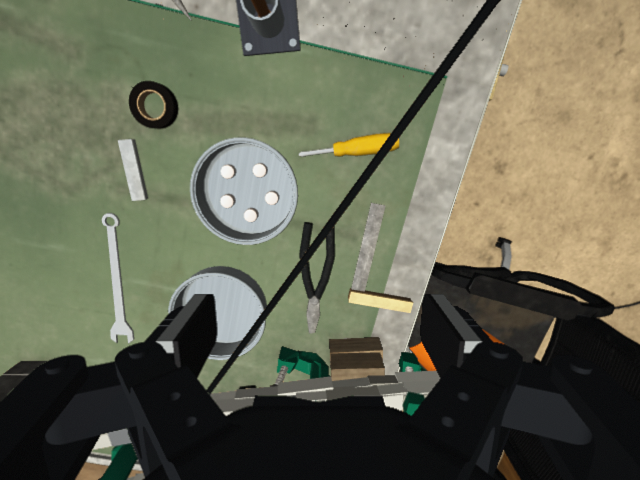

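Call:
servo_tool([
  [[-0.133,0,0.43],[0,0,0],1],
  [[-0.133,0,0.43],[0,0,0],1],
  [[-0.133,0,0.43],[0,0,0],1],
  [[-0.133,0,0.43],[0,0,0],1],
  [[-0.133,0,0.43],[0,0,0],1],
  [[0,0,0],[0,0,0],1],
  [[0,0,0],[0,0,0],1],
  [[0,0,0],[0,0,0],1],
  [[0,0,0],[0,0,0],1],
  [[0,0,0],[0,0,0],1],
])

```text
time_s: 4.6
ee_pos: [0.5251, 0.333, 0.5397]
ee_rot: [[0.978, 0.0, -0.21], [0.21, -0.0, 0.978], [0.0, -1.0, -0.0]]
force: [-0.6, -0.7, 0.7]
width: 0.0855
```

```bash
python3 - <<'E'
from h import *
o=robot.get_obs();print(o["joint_pos"],o["ee_pos"],o["ee_rot"])
C=cam("wrist");im=imaging.capture("wrist");cv2.imwrite("pics/w2.png",im)
for l in ["stick_grip","stick_foot","stand_socket","pan_floor"]:
    for d in spotter.place_of("wrist",l)[:6]: print(l,round(d["conf"],2),toworld("wrist",d["location"],C))
print(proj("wrist",[[.524,.334,.206],[.524,.334,.076]]))
E
```

```text
[-0.221   0.4487 -0.606   1.4184  0.256   1.3534 -0.6239] [0.5251 0.333  0.5397] [[ 0.9777  0.0001 -0.2101]
 [ 0.2101 -0.0001  0.9777]
 [ 0.0001 -1.     -0.0001]]
stick_grip 0.56 [0.526  0.3399 0.1696]
stick_foot 0.89 [0.5265 0.337  0.0067]
stand_socket 0.98 [0.5294 0.3418 0.0019]
pan_floor 0.61 [0.5323 0.1223 0.0063]
pan_floor 0.56 [0.5038 0.1422 0.0133]
[[318.2738 220.941 ]
 [318.2809 197.739 ]]
```

View pics/w2.png

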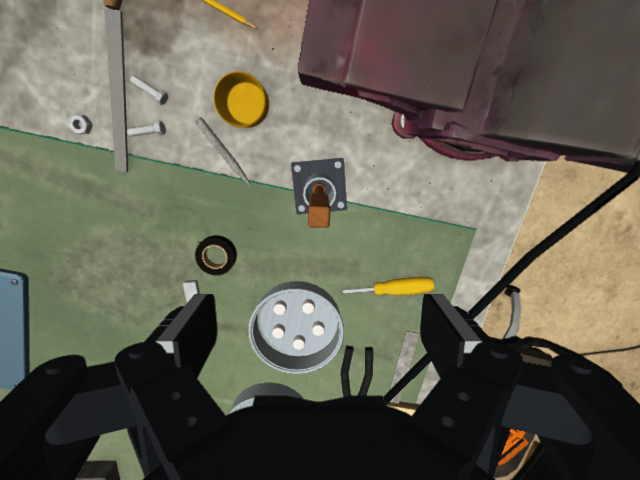

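```bash
python3 - <<'E'
import cv2
a=cv2.imread("pics/w2.png")
cv2.imwrite("pics/c4.png",cv2.resize(a[140:250,270:370],None,fx=5.4,fy=5.4,interpolation=2))
E
```

```text
(no output)
```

View pics/c4.png

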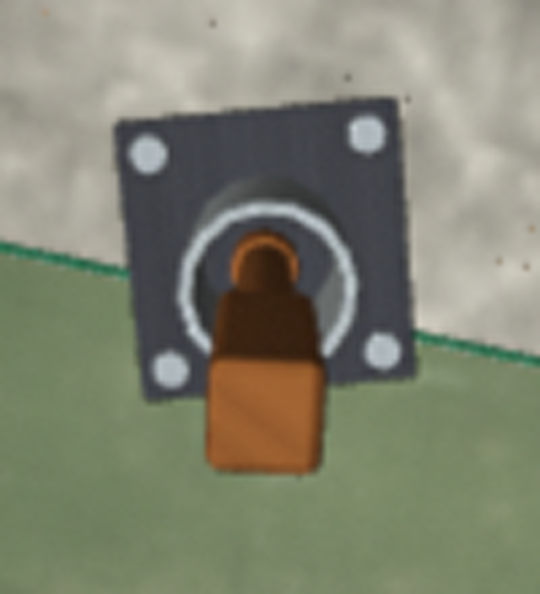

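```bash
python3 - <<'E'
from h import *
for n,uv,z in [("top",(319.1,217.0),.206),("mouth",(319.6,193.7),.076),("plate",(270+268/5.4,140+250/5.4),.006)]: print(n,atz("wrist",uv,z))
a=cv2.imread("pics/w2.png")
# pan rim ellipse centre via wrist
K,D,R,t=cam("wrist")
print("pan",atz("wrist",(297,324),.045),proj("wrist",[[.53,.118,.045]]))
# fit pan in top
im=cv2.imread("pics/top0.png")
for z in (.045,):print(atz("top",(322,243.5),z))
print(proj("top",[[.53,.117,.004],[.53,.117,.045]]))
E
```

```text
top [0.524  0.3377 0.206 ]
mouth [0.5245 0.3394 0.076 ]
plate [0.5248 0.3397 0.006 ]
pan [0.5341 0.1351 0.045 ] [[292.1261 333.3512]]
[0.5338 0.1155 0.045 ]
[[321.6738 248.3585]
 [321.0842 245.8669]]
```

Call:
servo_tool([
  [[0,0.3,0.03],[0,0,0],1],
  [[0,0.4,0],[0,0,0],1],
  [[0,0.4,0],[0,0,0],1],
  [[0,0.3,0],[0,0,0],1],
  [[0,0.3,0],[0,0,0],1],
  [[0,0.2,0],[0,0,0],1],
  [[0,0.15,0],[0,0,0],1],
  [[0,0.08,0],[0,0,0],1],
  [[0,0,0],[0,0,0],1],
  [[0,0,0],[0,0,0],1],
], force=80)

```text
time_s: 6.1
ee_pos: [0.5243, 0.3368, 0.3275]
ee_rot: [[0.977, 0.001, -0.211], [0.211, 0.001, 0.977], [0.001, -1.0, 0.001]]
force: [-0.4, 0.3, -1.0]
width: 0.0853
```

```bash
python3 - <<'E'
from h import *
o=robot.get_obs();print(o["ee_pos"],o["ee_rot"],o["force"])
im=imaging.capture("wrist");cv2.imwrite("pics/w3.png",im)
print(proj("wrist",[[.524,.336,.206]]))
im=imaging.capture("scene");cv2.imwrite("pics/s3.png",im)
E
```

```text
[0.5243 0.3368 0.3275] [[ 0.9775  0.0012 -0.2111]
 [ 0.2111  0.0008  0.9775]
 [ 0.0013 -1.      0.0006]] [-0.3771  0.2627 -0.9957]
[[318.0937 379.4343]]
```

View pics/w3.png

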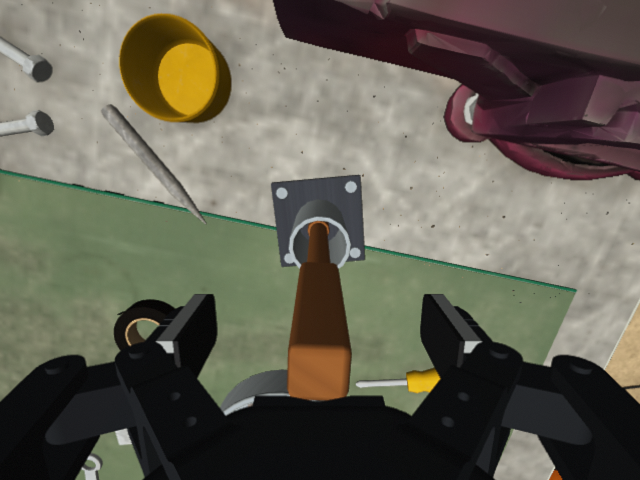

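View pics/s3.png

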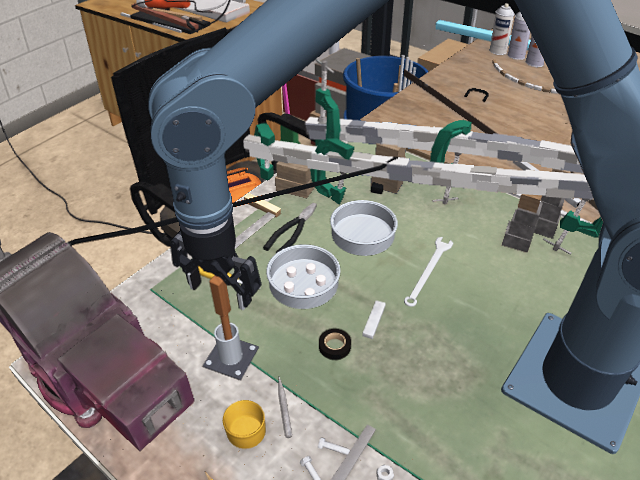

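Stick (column 319) stands between the open fingers. I'll close on it.

Call:
servo_tool([
  [[0,0,0],[0,0,0],0],
  [[0,0,0],[0,0,0],0],
  [[0,0,0],[0,0,0],0],
  [[0,0,0],[0,0,0],0],
  [[0,0,0],[0,0,0],0],
  [[0,0,0],[0,0,0],0],
  [[0,0,0],[0,0,0],0],
  [[0,0,0],[0,0,0],0],
  [[0,0,0],[0,0,0],0],
  [[0,0,0],[0,0,0],0],
], force=80)

```text
time_s: 7.45
ee_pos: [0.5241, 0.3366, 0.3269]
ee_rot: [[0.977, 0.0, -0.211], [0.211, 0.0, 0.977], [0.0, -1.0, 0.0]]
force: [-0.2, -0.1, 1.9]
width: 0.0191
```

```bash
python3 - <<'E'
from h import *
o=robot.get_obs();print(o["ee_pos"],o["ee_rot"],o["force"],o["torque"],o["width"])
im=imaging.capture("wrist");cv2.imwrite("pics/w4.png",im)
E
```

```text
[0.5241 0.3366 0.3269] [[ 0.9775  0.0004 -0.2111]
 [ 0.2111  0.0003  0.9775]
 [ 0.0004 -1.      0.0002]] [-0.2388 -0.0687  1.9465] [ 0.0908 -0.1048 -0.0231] 0.019074656182708913
```

View pics/w4.png

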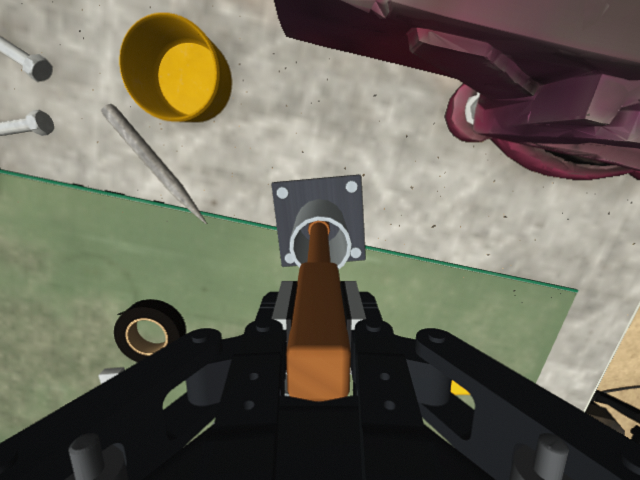

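Call:
servo_tool([
  [[0,-0.05,0],[0,0,0],0],
  [[0,-0.1,0],[0,0,0],0],
  [[0,-0.15,0],[0,0,0],0],
  [[0,-0.2,0],[0,0,0],0],
  [[0,-0.25,0],[0,0,0],0],
  [[0,-0.25,0],[0,0,0],0],
  [[0,-0.2,0],[0,0,0],0],
  [[0,-0.1,0],[0,0,0],0],
  [[0,0,0],[0,0,0],0],
  [[0,0,0],[0,0,0],0],
])

```text
time_s: 8.75
ee_pos: [0.5239, 0.3363, 0.4559]
ee_rot: [[0.977, -0.001, -0.211], [0.211, -0.001, 0.977], [-0.001, -1.0, -0.001]]
force: [-0.5, -0.1, -1.1]
width: 0.0187
```

```bash
python3 - <<'E'
from h import *
o=robot.get_obs();print(o["ee_pos"],o["force"],o["width"])
im=imaging.capture("wrist");cv2.imwrite("pics/w5.png",im)
im=imaging.capture("top");cv2.imwrite("pics/t5.png",im)
R=o["ee_rot"];d=np.array([.530,.1185,0])-o["ee_pos"];print((R.T@d)*10)
E
```

```text
[0.5239 0.3363 0.4559] [-0.4757 -0.113  -1.15  ] 0.01873976906503153
[-0.3945  4.5611 -2.1393]
```

View pics/w5.png

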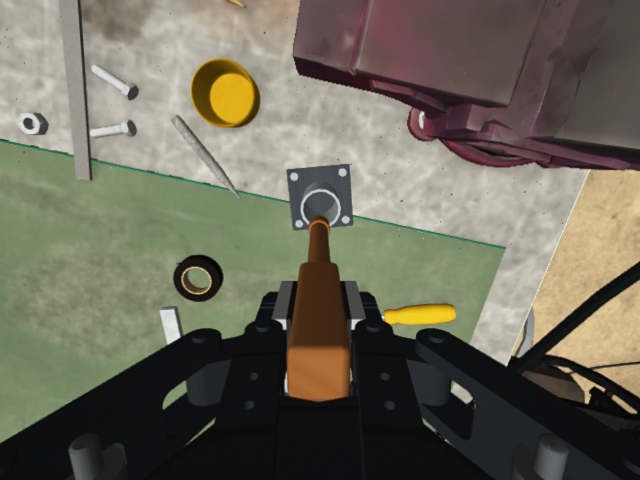

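View pics/t5.png

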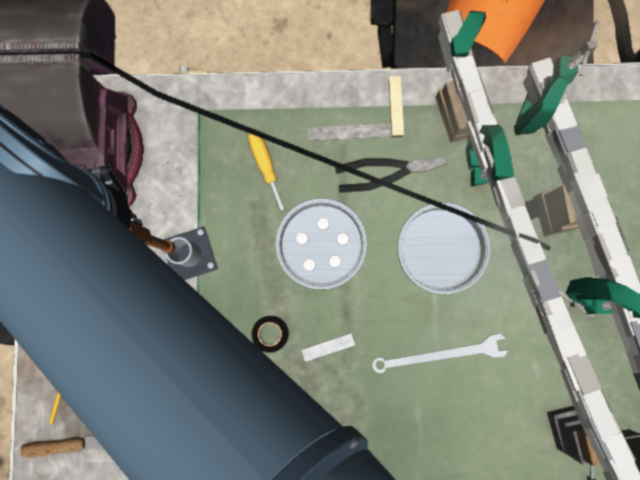

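Call:
servo_tool([
  [[-0.037,0,-0.2],[0,0,0],0],
  [[-0.074,0,-0.4],[0,0,0],0],
  [[-0.083,0,-0.45],[0,0,0],0],
  [[-0.083,0,-0.45],[0,0,0],0],
  [[-0.074,0,-0.4],[0,0,0],0],
  [[-0.044,0,-0.24],[0,0,0],0],
  [[0,0,0],[0,0,0],0],
  [[0,0,0],[0,0,0],0],
  [[0,0,0],[0,0,0],0],
  [[0,0,0],[0,0,0],0],
])

```text
time_s: 10.1
ee_pos: [0.5304, 0.1199, 0.4567]
ee_rot: [[0.977, -0.0, -0.213], [0.213, 0.0, 0.977], [-0.0, -1.0, 0.0]]
force: [0.2, -0.0, -0.8]
width: 0.0188
```

```bash
python3 - <<'E'
from h import *
o=robot.get_obs();print(o["ee_pos"],o["ee_rot"],o["force"],o["width"],o["joint_pos"])
C=cam("wrist")
im=imaging.capture("wrist");cv2.imwrite("pics/w6.png",im)
for l in ["stick_foot","pan_floor","bead_1_centre"]:
    for d in spotter.place_of("wrist",l)[:6]: print(l,round(d["conf"],2),toworld("wrist",d["location"],C))
im=imaging.capture("scene");cv2.imwrite("pics/s6.png",im)
E
```

```text
[0.5304 0.1199 0.4567] [[ 0.9771 -0.0001 -0.2128]
 [ 0.2128  0.0003  0.9771]
 [-0.     -1.      0.0003]] [ 0.2164 -0.0121 -0.8492] 0.018831603750746106 [ 0.1489  0.3568 -0.5742  1.738   0.2131  1.1094 -0.2776]
stick_foot 0.57 [0.5338 0.1194 0.1375]
pan_floor 0.83 [0.5324 0.1204 0.0101]
bead_1_centre 0.69 [0.5339 0.1191 0.1371]
bead_1_centre 0.6 [0.569  0.1159 0.0133]
```

View pics/w6.png

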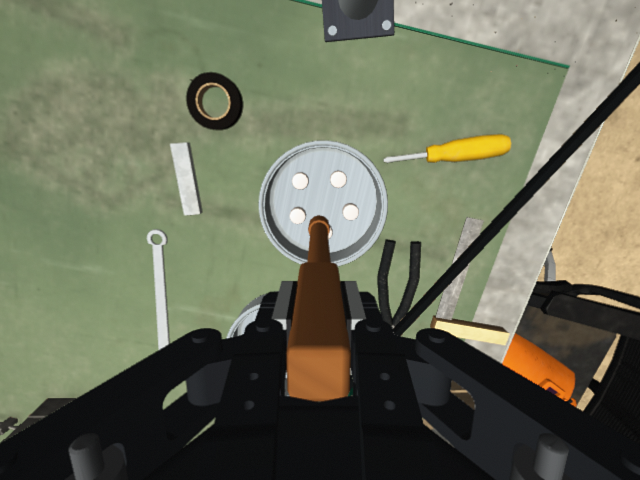

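View pics/s6.png

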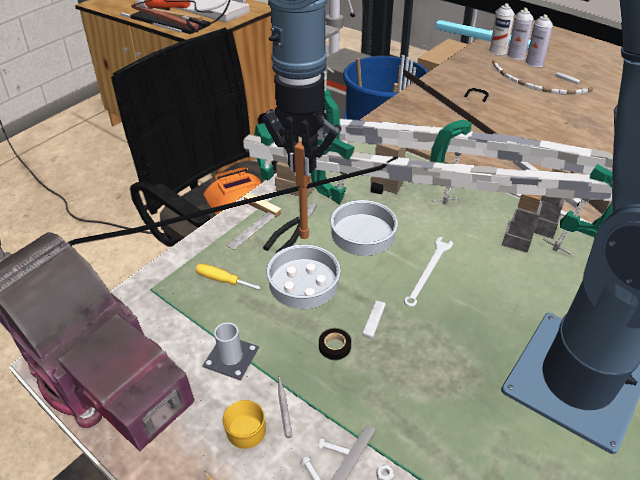

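```bash
python3 - <<'E'
from h import *
print("rim c",atz("wrist",(323,203.5),.045))
# fit: rim circle projected for candidate centre vs observed extents
for c in [(.5304,.1199),(.534,.1185),(.534,.122)]:
    a=np.linspace(0,2*np.pi,100);P=np.c_[c[0]+.0725*np.cos(a),c[1]+.0725*np.sin(a),np.full(100,.045)]
    for n in("wrist","top"):
        q=proj(n,P);print(c,n,q.min(0),q.max(0))
for uv in [(300,181),(339,180),(350,212),(298,216)]: 
    print(uv,atz("wrist",uv,.020))
print("foot",proj("wrist",[[.5304,.1199,.136]]), proj("scene",[[.5304,.1199,.136]]))
E
python3 - <<'E'
import cv2
a=cv2.imread("pics/w6.png")
cv2.imwrite("pics/c6.png",cv2.resize(a[130:280,240:400],None,fx=4,fy=4,interpolation=2))
a=cv2.imread("pics/t5.png")
cv2.imwrite("pics/c7.png",cv2.resize(a[190:300,270:375],None,fx=5,fy=5,interpolation=2))
E
```

```text
rim c [0.5346 0.1226 0.045 ]
(0.5304, 0.1199) wrist [253.9309 137.5058] [383.6778 265.8989]
(0.5304, 0.1199) top [273.676  200.5459] [364.9927 291.4296]
(0.534, 0.1185) wrist [256.9146 139.5974] [386.4615 267.5968]
(0.534, 0.1185) top [274.5399 198.3075] [365.8278 289.126 ]
(0.534, 0.122) wrist [257.4277 136.2343] [387.2932 264.8673]
(0.534, 0.122) top [272.3426 198.3476] [363.6171 289.16  ]
(300, 181) [0.5039 0.1386 0.02  ]
(339, 180) [0.5482 0.1494 0.02  ]
(350, 212) [0.5698 0.1151 0.02  ]
(298, 216) [0.5098 0.0971 0.02  ]
foot [[318.9409 224.1325]] [[302.7393 235.3019]]
```

View pics/c6.png

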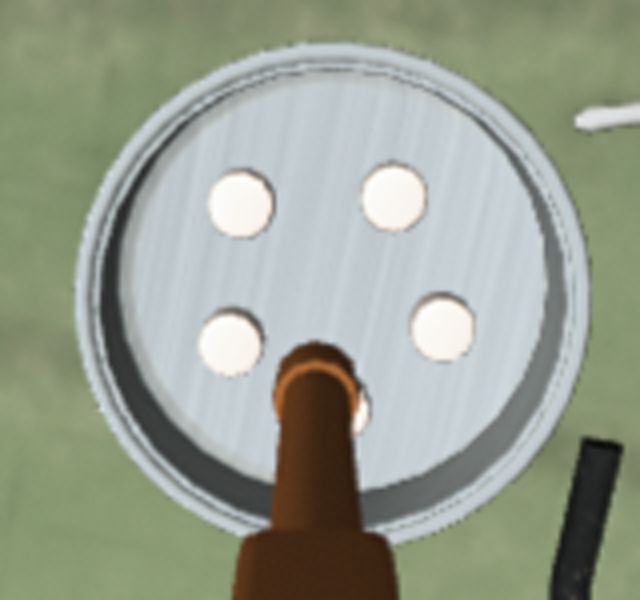

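View pics/c7.png

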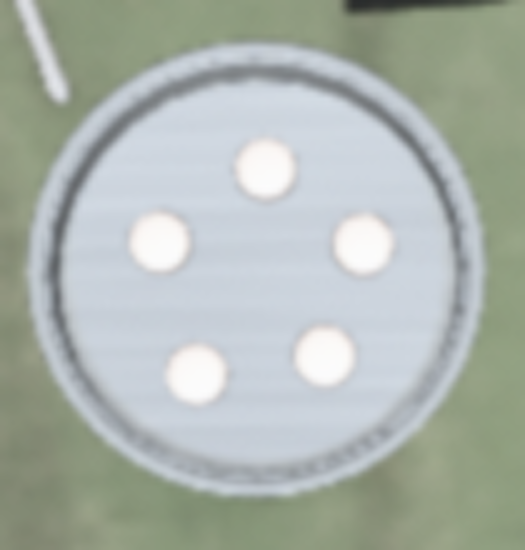

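Call:
servo_tool([
  [[0.038,0,-0.018],[0,0,0],0],
  [[0,0.2,0],[0,0,0],0],
  [[0,0.3,0],[0,0,0],0],
  [[0,0.3,0],[0,0,0],0],
  [[0,0.2,0],[0,0,0],0],
  [[0,0.12,0],[0,0,0],0],
  [[0,0.08,0],[0,0,0],0],
  [[0,0.05,0],[0,0,0],0],
  [[0,0.027,0],[0,0,0],0],
  [[0,0,0],[0,0,0],0],
])

```text
time_s: 11.6
ee_pos: [0.5348, 0.1181, 0.3292]
ee_rot: [[0.977, 0.0, -0.211], [0.211, 0.0, 0.977], [0.0, -1.0, -0.0]]
force: [0.2, -0.2, -0.4]
width: 0.0193
```

```bash
python3 - <<'E'
from h import *
o=robot.get_obs();print(o["ee_pos"],o["ee_rot"],o["force"],o["width"])
im=imaging.capture("wrist");cv2.imwrite("pics/w8.png",im[100:400,160:480].repeat(2,0).repeat(2,1))
E
```

```text
[0.5348 0.1181 0.3292] [[ 0.9775  0.0004 -0.2111]
 [ 0.2111  0.      0.9775]
 [ 0.0004 -1.     -0.0001]] [ 0.1818 -0.1806 -0.4476] 0.0193427630734513
```

View pics/w8.png

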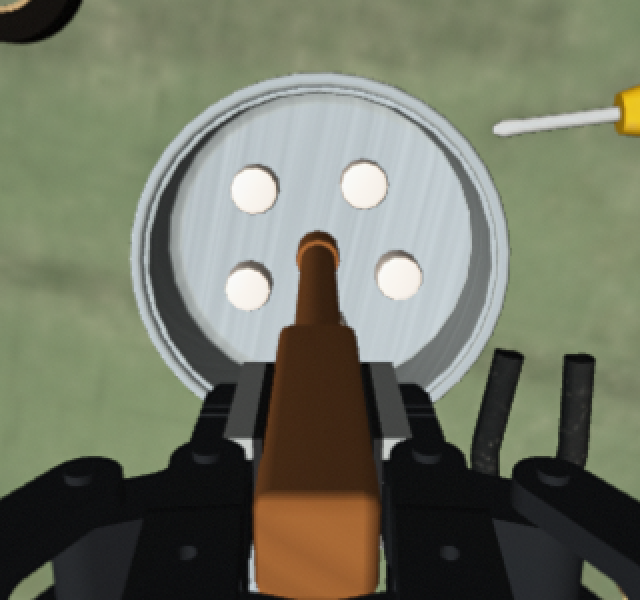

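Call:
servo_tool([
  [[0.114,0,0.04],[0,0,0],0],
  [[0.114,0,0.04],[0,0,0],0],
  [[0.114,0,0.04],[0,0,0],0],
  [[-0.051,0,0.1],[0,0,0],0],
  [[-0.08,0,0.08],[0,0,0],0],
  [[-0.1,0,0.051],[0,0,0],0],
  [[-0.111,0,0.018],[0,0,0],0],
  [[-0.111,0,-0.018],[0,0,0],0],
  [[-0.1,0,-0.051],[0,0,0],0],
  [[-0.08,0,-0.08],[0,0,0],0],
])

```text
time_s: 12.9
ee_pos: [0.501, 0.1327, 0.329]
ee_rot: [[0.977, -0.0, -0.211], [0.211, -0.0, 0.977], [-0.0, -1.0, 0.0]]
force: [-0.0, 0.9, -0.9]
width: 0.0195
```

```bash
cat > c.py <<'E'
from h import *
import sys
o=robot.get_obs();p=o["ee_pos"]-np.array([.5345,.119,0]);print(o["ee_pos"],"r",np.hypot(*p[:2]),"tool ang",np.degrees(np.arctan2(p[1],p[0]))-12.2,o["force"],o["width"],o["time_s"])
q=o["ee_rot"][:,1];print("axis",q, "foot",o["ee_pos"]+q*.3209)
if len(sys.argv)>1:
    im=imaging.capture("wrist");cv2.imwrite(f"pics/{sys.argv[1]}.png",im[100:400,160:480].repeat(2,0).repeat(2,1))
E
python3 c.py w9
```

```text
[0.501  0.1327 0.329 ] r 0.03623970262410652 tool ang 145.58147694473226 [-0.0261  0.9177 -0.9435] 0.019519903798052483 12.9
axis [-0.0003 -0.0001 -1.    ] foot [0.5008 0.1327 0.0081]
```

View pics/w9.png

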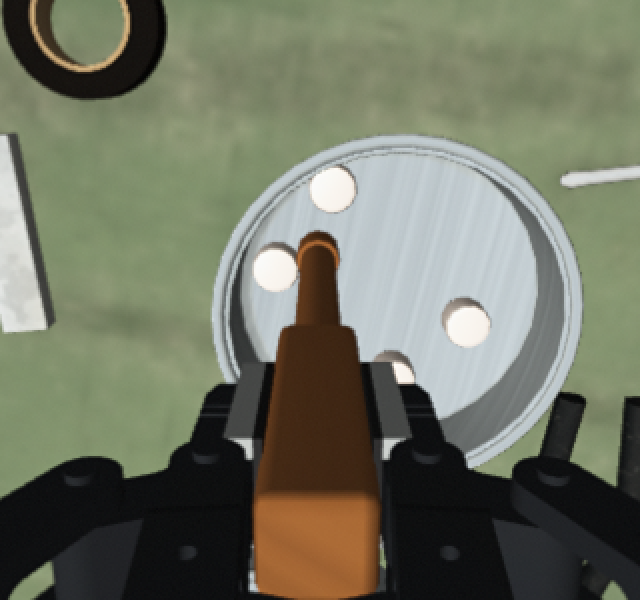

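Call:
servo_tool([
  [[-0.051,0,-0.1],[0,0,0],0],
  [[-0.018,0,-0.111],[0,0,0],0],
  [[0.018,0,-0.111],[0,0,0],0],
  [[0.051,0,-0.1],[0,0,0],0],
  [[0.08,0,-0.08],[0,0,0],0],
  [[0.1,0,-0.051],[0,0,0],0],
  [[0.111,0,-0.018],[0,0,0],0],
  [[0.111,0,0.018],[0,0,0],0],
  [[0.1,0,0.051],[0,0,0],0],
  [[0.08,0,0.08],[0,0,0],0],
])

```text
time_s: 14.2
ee_pos: [0.5679, 0.1053, 0.3289]
ee_rot: [[0.977, -0.0, -0.211], [0.211, 0.0, 0.977], [-0.0, -1.0, 0.0]]
force: [-0.3, 0.3, -1.1]
width: 0.0193
```

```bash
python3 c.py w10
```

```text
[0.5679 0.1053 0.3289] r 0.036138050617097565 tool ang -34.55573623963463 [-0.2737  0.3331 -1.111 ] 0.01925869946556504 14.2
axis [-0.0001  0.0001 -1.    ] foot [0.5679 0.1053 0.008 ]
```

View pics/w10.png

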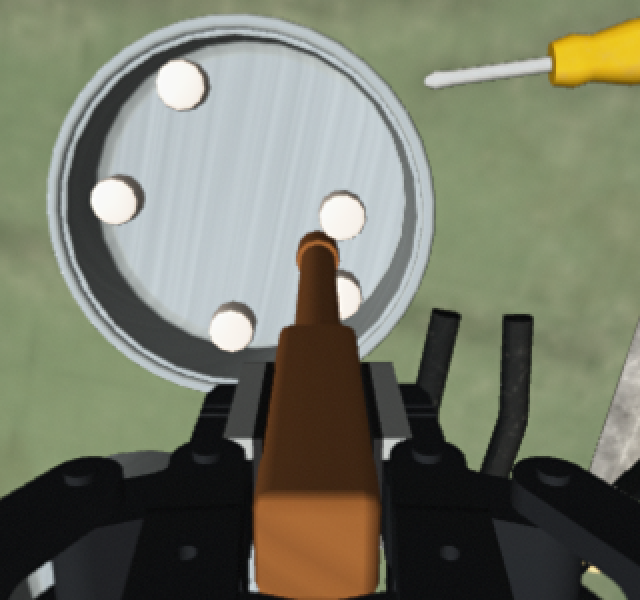

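Call:
servo_tool([
  [[0.051,0,0.1],[0,0,0],0],
  [[0.018,0,0.111],[0,0,0],0],
  [[-0.018,0,0.111],[0,0,0],0],
  [[-0.051,0,0.1],[0,0,0],0],
  [[-0.08,0,0.08],[0,0,0],0],
  [[-0.1,0,0.051],[0,0,0],0],
  [[-0.111,0,0.018],[0,0,0],0],
  [[-0.111,0,-0.018],[0,0,0],0],
  [[-0.1,0,-0.051],[0,0,0],0],
  [[-0.08,0,-0.08],[0,0,0],0],
])

```text
time_s: 15.5
ee_pos: [0.5011, 0.1326, 0.329]
ee_rot: [[0.978, -0.0, -0.211], [0.211, -0.0, 0.978], [-0.0, -1.0, -0.0]]
force: [0.6, -0.6, -0.3]
width: 0.0189
```

```bash
python3 c.py w11
```

```text
[0.5011 0.1326 0.329 ] r 0.03609284385295375 tool ang 145.6907333180134 [ 0.6304 -0.573  -0.3028] 0.0188876109970595 15.5
axis [-0.0001 -0.0002 -1.    ] foot [0.501  0.1325 0.0081]
```

View pics/w11.png

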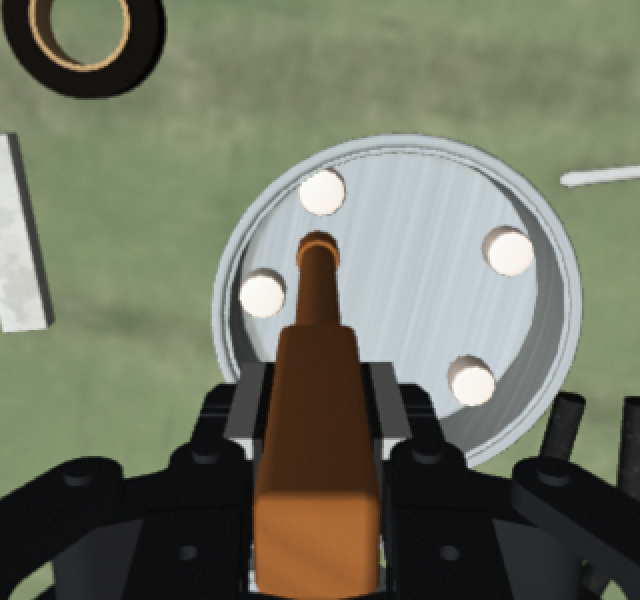

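Call:
servo_tool([
  [[-0.051,0,-0.1],[0,0,0],0],
  [[-0.018,0,-0.111],[0,0,0],0],
  [[0.018,0,-0.111],[0,0,0],0],
  [[0.051,0,-0.1],[0,0,0],0],
  [[0.08,0,-0.08],[0,0,0],0],
  [[0.1,0,-0.051],[0,0,0],0],
  [[0.111,0,-0.018],[0,0,0],0],
  [[0.111,0,0.018],[0,0,0],0],
  [[0.1,0,0.051],[0,0,0],0],
  [[0.08,0,0.08],[0,0,0],0],
])

```text
time_s: 16.8
ee_pos: [0.5679, 0.1053, 0.3289]
ee_rot: [[0.977, -0.0, -0.211], [0.211, 0.0, 0.977], [-0.0, -1.0, 0.0]]
force: [1.0, -0.3, -1.7]
width: 0.0189
```

Call:
servo_tool([
  [[0.051,0,0.1],[0,0,0],0],
  [[0.018,0,0.111],[0,0,0],0],
  [[-0.018,0,0.111],[0,0,0],0],
  [[-0.051,0,0.1],[0,0,0],0],
  [[-0.08,0,0.08],[0,0,0],0],
  [[-0.1,0,0.051],[0,0,0],0],
  [[-0.111,0,0.018],[0,0,0],0],
  [[-0.111,0,-0.018],[0,0,0],0],
  [[-0.1,0,-0.051],[0,0,0],0],
  [[-0.08,0,-0.08],[0,0,0],0],
])

```text
time_s: 18.05
ee_pos: [0.5011, 0.1325, 0.329]
ee_rot: [[0.978, 0.0, -0.211], [0.211, -0.0, 0.978], [0.0, -1.0, -0.0]]
force: [-0.9, 0.3, -1.0]
width: 0.0193
```

```bash
python3 c.py w12
```

```text
[0.5011 0.1325 0.329 ] r 0.03601003117438525 tool ang 145.69961922600362 [-0.8768  0.26   -1.003 ] 0.019315287074203484 18.05
axis [ 0.0001 -0.0003 -1.    ] foot [0.5012 0.1325 0.0081]
```

View pics/w12.png

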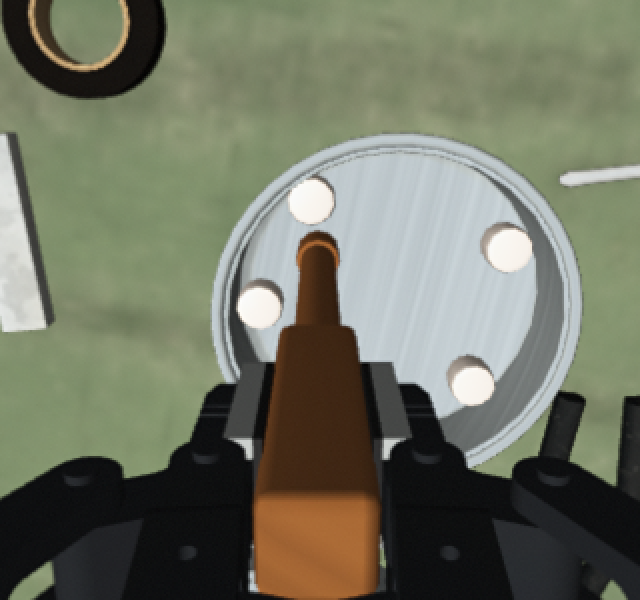

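Call:
servo_tool([
  [[-0.051,0,-0.1],[0,0,0],0],
  [[-0.018,0,-0.111],[0,0,0],0],
  [[0.018,0,-0.111],[0,0,0],0],
  [[0.051,0,-0.1],[0,0,0],0],
  [[0.08,0,-0.08],[0,0,0],0],
  [[0.1,0,-0.051],[0,0,0],0],
  [[0.111,0,-0.018],[0,0,0],0],
  [[0.111,0,0.018],[0,0,0],0],
  [[0.1,0,0.051],[0,0,0],0],
  [[0.08,0,0.08],[0,0,0],0],
])

```text
time_s: 19.35
ee_pos: [0.5679, 0.1053, 0.3289]
ee_rot: [[0.977, -0.0, -0.211], [0.211, 0.0, 0.977], [0.0, -1.0, 0.0]]
force: [-0.3, 0.3, -1.0]
width: 0.0191
```

Call:
servo_tool([
  [[0.051,0,0.1],[0,0,0],0],
  [[0.018,0,0.111],[0,0,0],0],
  [[-0.018,0,0.111],[0,0,0],0],
  [[-0.051,0,0.1],[0,0,0],0],
  [[-0.1,0,-0.06],[0,0,0],0],
  [[-0.1,0,-0.08],[0,0,0],0],
  [[-0.09,0,-0.06],[0,0,0],0],
  [[0,-0.1,0],[0,0,0],0],
  [[0,-0.2,0],[0,0,0],0],
  [[0,-0.3,0],[0,0,0],0],
])

```text
time_s: 20.6
ee_pos: [0.5344, 0.12, 0.3898]
ee_rot: [[0.977, -0.001, -0.211], [0.211, 0.0, 0.977], [-0.001, -1.0, 0.0]]
force: [0.9, 0.0, -1.2]
width: 0.0192
```

Call:
servo_tool([
  [[0,-0.3,0],[0,0,0],0],
  [[0,-0.2,0],[0,0,0],0],
  [[0,-0.15,0],[0,0,0],0],
  [[0,0,0],[0,0,0],0],
  [[0,0,0],[0,0,0],0],
  [[0,0,0],[0,0,0],0],
  [[0,0,0],[0,0,0],0],
  [[0,0,0],[0,0,0],0],
  [[0,0,0],[0,0,0],0],
  [[0,0,0],[0,0,0],0],
])

```text
time_s: 21.85
ee_pos: [0.5344, 0.1201, 0.454]
ee_rot: [[0.977, -0.0, -0.211], [0.211, 0.0, 0.977], [0.0, -1.0, 0.0]]
force: [0.3, -0.1, -0.2]
width: 0.0188
```

```bash
python3 c.py w13; python3 - <<'E'
from h import *
o=robot.get_obs();print(o["ee_rot"]);print(10*(o["ee_rot"].T@(np.array([.5241,.3366,.459])-o["ee_pos"])))
E
```

```text
[0.5344 0.1201 0.454 ] r 0.0010751447225297223 tool ang 84.346791234293 [ 0.3141 -0.1058 -0.2486] 0.018773312179267997 21.85
axis [-0.  0. -1.] foot [0.5344 0.1201 0.1331]
[[ 0.9774  0.     -0.2112]
 [ 0.2112  0.      0.9774]
 [ 0.     -1.      0.    ]]
[ 0.3568 -0.05    2.1384]
```

View pics/w13.png

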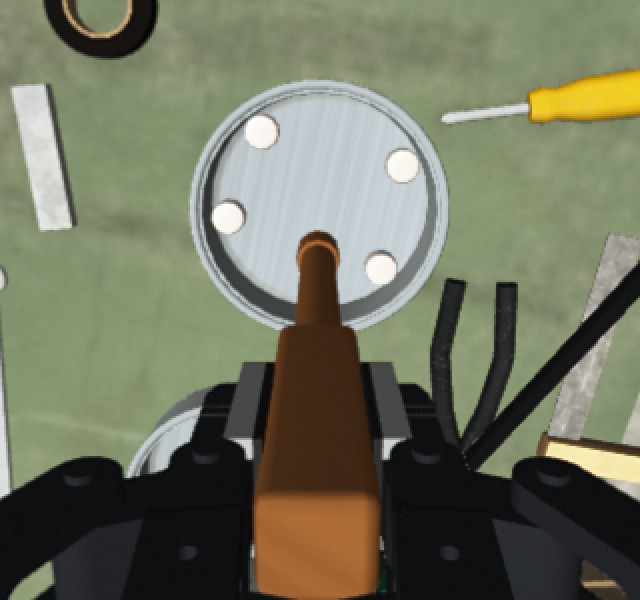

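Call:
servo_tool([
  [[0.033,-0.05,0.2],[0,0,0],0],
  [[0.067,0,0.4],[0,0,0],0],
  [[0.075,0,0.45],[0,0,0],0],
  [[0.075,0,0.45],[0,0,0],0],
  [[0.067,0,0.4],[0,0,0],0],
  [[0.04,0,0.238],[0,0,0],0],
  [[0,0,0],[0,0,0],0],
  [[0,0,0],[0,0,0],0],
  [[0,0,0],[0,0,0],0],
  [[0,0,0],[0,0,0],0],
])

```text
time_s: 23.15
ee_pos: [0.5245, 0.3357, 0.4591]
ee_rot: [[0.978, 0.0, -0.21], [0.21, -0.0, 0.978], [0.0, -1.0, -0.0]]
force: [-0.8, 0.6, -0.9]
width: 0.0189
```

```bash
python3 c.py w14; python3 - <<'E'
from h import *
o=robot.get_obs();print(10*(o["ee_rot"].T@(np.array([.5241,.3366,.3272])-o["ee_pos"])))
im=imaging.capture("top");cv2.imwrite("pics/t14.png",im)
E
```

```text
[0.5245 0.3357 0.4591] r 0.21695229846179703 tool ang 80.45202258007662 [-0.7665  0.622  -0.8905] 0.01893448978447931 23.15
axis [ 0.0002 -0.0004 -1.    ] foot [0.5245 0.3356 0.1382]
[-0.0017  1.3189  0.0086]
```

View pics/w14.png

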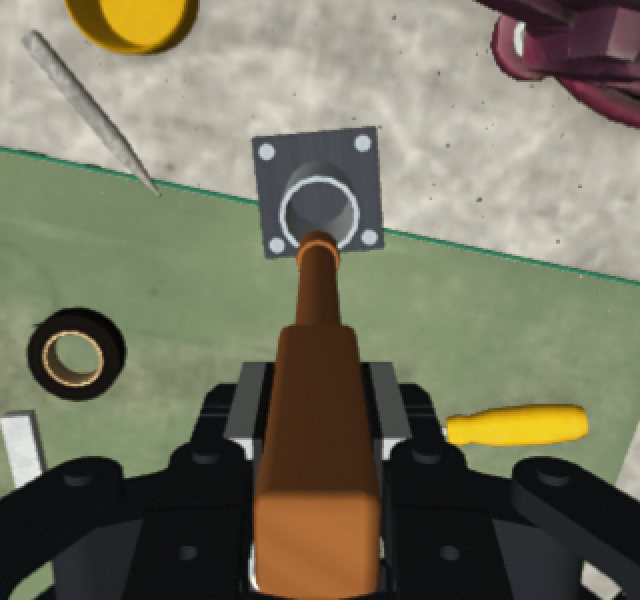

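View pics/t14.png

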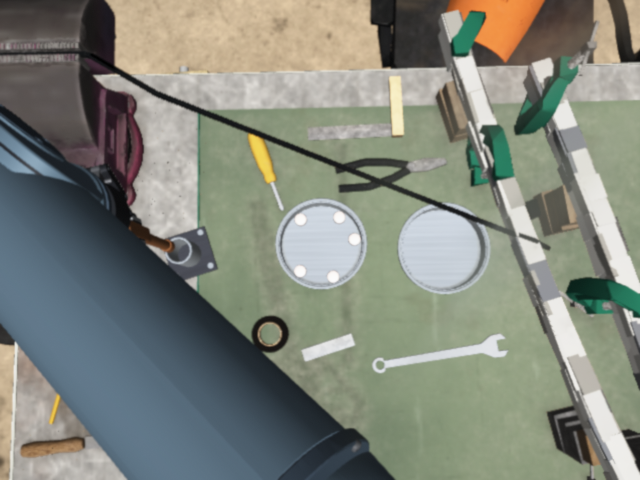

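Call:
servo_tool([
  [[0,0.2,0.009],[0,0,0],0],
  [[0,0.25,0],[0,0,0],0],
  [[0,0.25,0],[0,0,0],0],
  [[0,0.2,0],[0,0,0],0],
  [[0,0.15,0],[0,0,0],0],
  [[0,0.12,0],[0,0,0],0],
  [[0,0.08,0],[0,0,0],0],
  [[0,0.05,0],[0,0,0],0],
  [[0,0.02,0],[0,0,0],0],
  [[0,0,0],[0,0,0],0],
])

```text
time_s: 24.5
ee_pos: [0.524, 0.3375, 0.3272]
ee_rot: [[0.977, 0.0, -0.211], [0.211, 0.0, 0.977], [0.0, -1.0, 0.0]]
force: [-0.4, 0.5, 0.0]
width: 0.0191
```

```bash
python3 c.py w15
```

```text
[0.524  0.3375 0.3272] r 0.21877033469551113 tool ang 80.55237983533753 [-0.392   0.518   0.0422] 0.019062129006055334 24.5
axis [ 0.0004  0.0003 -1.    ] foot [0.5241 0.3376 0.0063]
```

View pics/w15.png

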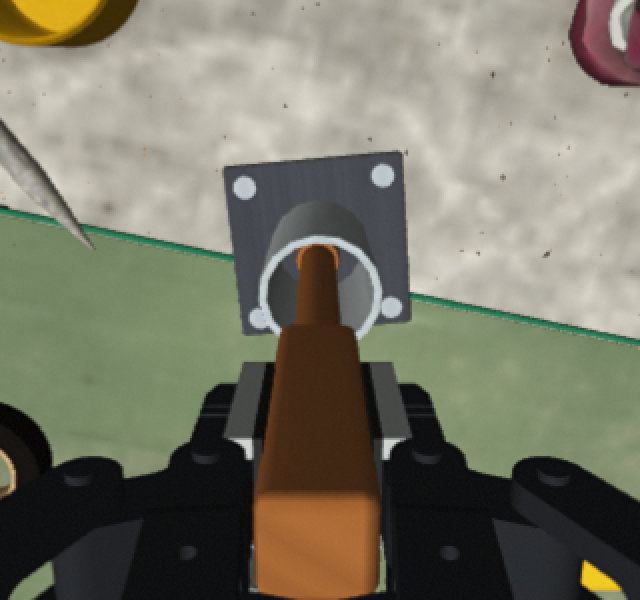

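Call:
servo_tool([
  [[0,0.004,0],[0,0,0],0],
  [[0,0,0],[0,0,0],0],
  [[0,0,0],[0,0,0],0.28],
  [[0,0,0],[0,0,0],0.34],
  [[0,0,0],[0,0,0],0.4],
  [[0,0,0],[0,0,0],0.6],
  [[0,0,0],[0,0,0],0.8],
  [[0,0,0],[0,0,0],1],
  [[0,0,0],[0,0,0],1],
  [[0,0,0],[0,0,0],1],
], force=20)

```text
time_s: 25.8
ee_pos: [0.5239, 0.3375, 0.3266]
ee_rot: [[0.977, -0.0, -0.211], [0.211, 0.0, 0.977], [-0.0, -1.0, 0.0]]
force: [1.4, -0.1, -0.5]
width: 0.0852
```

```bash
python3 c.py w16
```

```text
[0.5239 0.3375 0.3266] r 0.2187079280518793 tool ang 80.5686350408226 [ 1.4061 -0.0829 -0.451 ] 0.0851897455170146 25.8
axis [-0.  0. -1.] foot [0.5239 0.3375 0.0057]
```

View pics/w16.png

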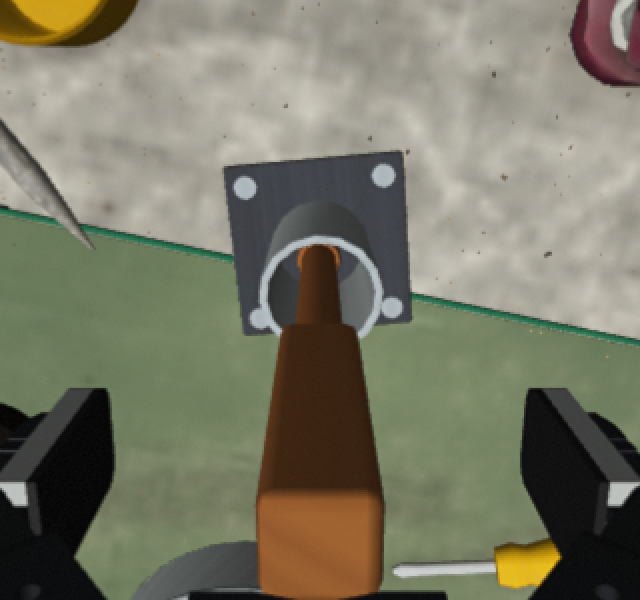

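Released, stick stands centred. Retreat straight up.

Call:
servo_tool([
  [[0,-0.1,0],[0,0,0],1],
  [[0,-0.2,0],[0,0,0],1],
  [[0,-0.3,0],[0,0,0],1],
  [[0,-0.4,0],[0,0,0],1],
  [[0,-0.4,0],[0,0,0],1],
  [[0,-0.3,0],[0,0,0],1],
  [[0,-0.2,0],[0,0,0],1],
  [[0,0,0],[0,0,0],1],
  [[0,0,0],[0,0,0],1],
  [[0,0,0],[0,0,0],1],
])

```text
time_s: 27.1
ee_pos: [0.5238, 0.3372, 0.5156]
ee_rot: [[0.977, -0.002, -0.211], [0.211, -0.001, 0.977], [-0.002, -1.0, -0.001]]
force: [-0.4, -0.1, -0.1]
width: 0.0855
```

```bash
python3 c.py; python3 - <<'E'
from h import *
im=imaging.capture("wrist");cv2.imwrite("pics/w17.png",im)
im=imaging.capture("scene");cv2.imwrite("pics/s17.png",im)
E
```

```text
[0.5238 0.3372 0.5156] r 0.21845061069618965 tool ang 80.60818918166026 [-0.4189 -0.1332 -0.1463] 0.08554459995067193 27.1
axis [-0.0015 -0.0011 -1.    ] foot [0.5233 0.3368 0.1947]
```

View pics/w17.png

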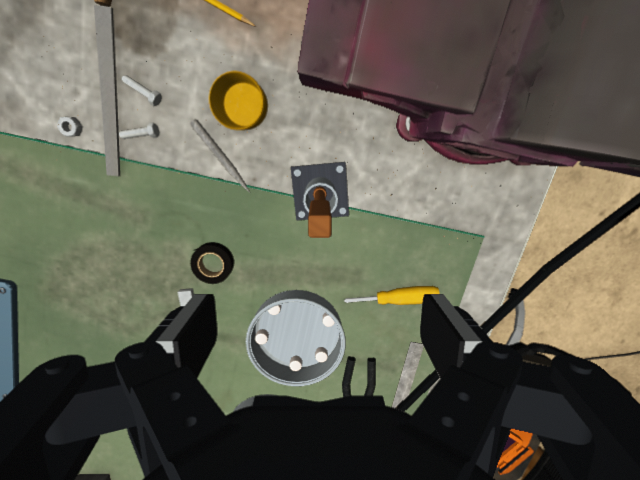

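View pics/s17.png

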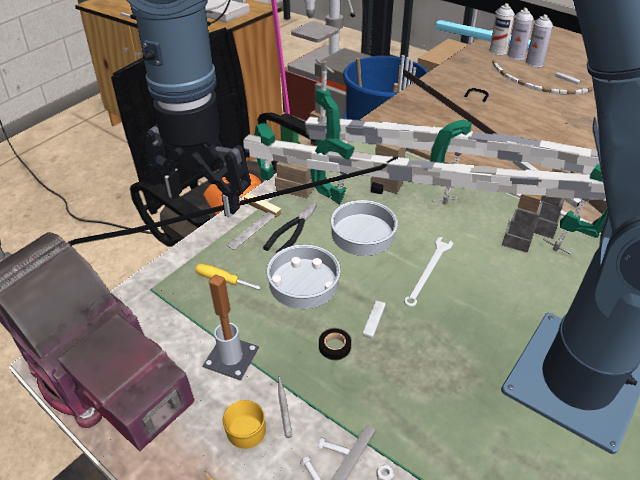

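Stick upright in its stand (scene 225,320), five beads in the pan (wrist 295,338), gripper clear.

```bash
python3 -c "
from station import robot
print(robot.job_done())"
```

```text
the job is handed in; nothing more can be done
None
```

The stick is back in its tube stand, foot down and released, and all five beads are still in the pan. I handed the job in at about 27 s.

- **Stirring:** I made about three full turns (around 1,100°) at a radius of 36 mm, with the foot about 4 mm above the pan floor. The first turn pushed the beads aside towards the wall. In the later turns the foot mostly passed just inside them, so they moved little after that.
- **Gripper:** the gripper held the stick by its square grip throughout, with the fingertips well above the pan and beads. Wrist forces read at the end of each move stayed around 2 N.
- **Last checks:** the final wrist and scene pictures show the stick upright and centred in the tube, five beads in the pan, and the open gripper about 19 cm higher than where it let go.
- **Disagreement:** the cameras differed by up to about 3 mm across the bench on the stand and pan positions. I set the pan centre from the wrist view, checked against where the stick had stood; the stand position came from where I had gripped it.

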